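Present the spare insert of the cam lock fixture

TASK

Lift the blue lid off the cam lock fixture by its knob and set it down gently, right way up, on the middle of the black rubber mat; then swing the yellow flap up by its red tongue until it stands fully upright or further and stays open, and draw the bronze insert straight up out of its slot. Present the insert: finish while holding it still and upright in the gripper, its centre about 20 cm above the bench over the middle of the white round pad, without letting go. Do not disturb the cam lever, bolt, washer, socket or blue gauge.

Things in the scene. Friction and masses are not known exactly. Their poses are not given: they have to be found in the camera images.
- fixture: Cam lock fixture, fixed. Origin on the bench below the slot centre; x axis from the tongue to the hinge (roughly away from the robot), z up. Steel plate x -115 to +140, y +-95, 12 mm thick. On it a grey block x -105 to +85, y +-68, top 35 mm above the bench: the shoulder that the lid stands on. A cam lever, top 36 mm above the bench, stands on the plate beyond the block.
- slot (a point): Centre of the mouth of the insert's slot (53 x 15 mm in fixture x, y; bottom 12 mm above the bench), in the well's floor 35 mm above the bench, over the fixture's origin. Four well walls 5 mm thick stand on the block: outside x -45 to +60, y +-53 mm, top 72 mm above the bench; clear inside 95 x 96 mm.
- lid: Blue deep lid, open below, loose, about 0.35 kg, 168 (x) x 122 (y) mm, 60 mm high (95 with its black knob). Origin at the centre of its lower rim, z up. At first its skirt stands on the shoulder, origin 12 mm to the -x side of the fixture's origin, axes as the fixture's. It hides flap and tongue and must rise some 60 mm straight up to clear them.
- lid_knob (a point): Centre of the lid's knob head, on the lid's z axis 84 mm above its lower rim. The head is round, 32 mm across and 22 mm high (the top of the lid is 24 mm below this point).
- flap (a joint): Angle of the yellow cover flap: 0 closed (level), grows as the tongue end swings up and over towards the fixture's +x, 1.57 upright, stop at 2.1. The hinge is stiff, takes about 1 to 2 N at the tongue, and stays where it is left.
- flap_hinge (a point): Middle of the flap's hinge axis, 60 mm to the fixture's +x side of the fixture's origin and 74.5 mm above the bench; the axis runs along the fixture's y.
- flap_tongue (a point): Grip point in the flap's red tongue, 130 mm from the hinge axis. Tongue 14 mm wide (fixture y), 12 mm thick, 38 mm long past the flap's edge, this point 15 mm short of its end; closed it is level, 76 mm above the bench, nothing under it down to the shoulder. Pinched across its width it turns between the fingers as the flap swings. Flap plate 107 x 104 x 5 mm.
- insert_center (a point): Centre of the bronze insert, an upright plate 50 (x) x 12 (y) x 56 mm (z up), about 0.25 kg, loose. It stands in the slot under the flap, axes parallel to the fixture's, its underside 12 mm and its top 68 mm above the bench, so its upper 33 mm stand clear above the well's floor.
- insert: The same insert; origin at the centre of its underside, z up.
- mat: Black rubber mat, fixed, 240 (x) x 200 (y) x 4 mm; origin at the centre of its underside.
- pad: White round presenting pad, fixed, 140 mm across, 4 mm thick; origin at the centre of its underside.
- lever_tip (a point): Black grip end of the fixture's cam lever, which turns level about an upright pin on the plate. Leave alone.
- bolt: Black fishplate bolt standing on its head, 38 mm across, 90 mm high; origin under its centre. Leave alone.
- washer: Bronze-coloured spring washer lying flat, 48 mm across, 6 mm high; origin under its centre. Leave alone.
- socket: Matte steel torque socket, upright, 42 mm across, 50 mm high; origin under its centre. Leave alone.
- gauge: Blue plug gauge, upright, 36 mm across, 70 mm high; origin under its centre. Leave alone.
Not all that is in view belongs to the job. Of the things shaped like the lid, the blue one is meant.

How it is judged (in metres and radians):
On the way, in this order (a step that is already met when the one before it is completed fails the run):
1. the lid stands right way up on the mat, released (horizontal distance between lid and mat below 0.06 m and height (world z) of lid below 0.012 m and angle between lid's own z axis and vertical below 0.1 rad and contact force between the fingers and lid below 0.1 N), for 0.2 s.
2. the flap is swung up to upright or further (value of joint flap above 1.4 rad), for 0.2 s.
3. the insert is drawn up out of the slot and clear of the well (height (world z) of insert above 0.08 m), for 0.1 s.
At the end, for the whole second after the job is handed in: The gripper still holds the insert at rest, upright within 0.25 rad, its centre 140 to 260 mm above the bench and within 50 mm of the pad's centre line; the flap is still open past 1.4 rad; the lid stands released, right way up on the mat, its centre within 60 mm of the mat's centre (all of step 1 and value of joint flap above 1.4 rad and contact force between the fingers and insert above 1 N and horizontal distance between insert_center and pad below 0.05 m and height (world z) of insert_center between 0.14 and 0.26 m and angle between insert's own z axis and vertical below 0.25 rad and linear speed of insert below 0.03 m/s); the arm keeps its last pose, push and grip.
It fails at once if the lid is dropped (linear speed of lid above 0.6 m/s and contact force between the fingers and lid below 0.1 N).
It fails at once if the cam lever is moved more than 30 mm (distance of lever_tip from where it was at the start of the episode above 0.03 m).
It fails at once if the bolt, washer, socket or gauge is moved more than 30 mm (distance of any of bolt, washer, socket, gauge from where it was at the start of the episode above 0.03 m).
It also fails if it takes over 72 s, if anything falls off the work surface, if the arm or the gripper's body presses on something with over 40 N, if the wrist force passes 120 N, or if a joint passes its speed limit or range.

ROBOT

A 6-joint arm with a two-finger parallel gripper is mounted at the origin on the work surface. World frame = base frame: x ahead of the robot, y to its left, z up, the work surface at z = 0. Lengths are in m, angles in degrees, forces in N, time in s.
With the tool pointing down it reaches from about 0.325 to 0.85 m from the base axis. Payload 15.5 kg.
Tool frame: the origin (TCP) lies midway between the tips of the shut fingers; the grasp point (between the pads) lies 19 mm behind it; y points along the fingers, x is the direction in which the jaws open and shut, and the axes are right-handed (so a half turn about y gives the same grasp; the last joint's range is limited). The gripper opens to 91 mm and grips with 3 to 60 N. Pads are 32 mm wide; open, the fingers measure 118 mm over their backs; the gripper's body (76 mm by 178 mm) begins 60 mm behind the grasp point.
Start: joints at [70.445, 28.281, 77.091, -0, 74.628, -5.472], TCP at [0.152, 0.606, 0.214] pointing down, gripper open.
Joint ranges: [-166.48, 166.48], [-47.26, 123.95], [12.59, 153.08], [-70.14, 250.14], [6.76, 159.57], [-176.63, 176.63]. Speed limits (degrees/s): [108.29, 108.29, 147.25, 172.46, 172.46, 172.46].

INTERFACE

Orientations are given as a 3x3 rotation matrix whose columns are the frame's x, y, z axes.
In Python, from bench import ctrl gives the robot as it stands. The module is installed in compiled form; this text tells all that it offers. Calls block until the motion is done:
- ctrl.goto(position, orientation): joint-space move of the TCP to a pose.
- ctrl.move_l(position, vel=0.15, ori=None, contact_N=None): straight line of the TCP; ori=None keeps the orientation; vel is the mean speed in m/s. With contact_N (N) it stops when the force on the tool has changed by that much, and returns True; else False.
- ctrl.movej(angles): joint-space move.
- ctrl.command_gripper(opening): opening from 0.0 (shut) to 1.0 (fully open); the grip force is fixed at half the most; returns when the fingers have stopped.
- ctrl.sleep(seconds).
- ctrl.ik(position, orientation): joint angles nearest the present ones, or None.
- ctrl.read_camera(name): name is "scene" or "top"; returns the picture (480x640x3 uint8, blue, green, red); there is no depth.
- ctrl.camera_params(name): a dict with "fx", "fy", "cx", "cy" (pixels), "D" ([k1, k2, p1, p2, k3] as OpenCV has them; the pictures are not rectified), "pose" (4x4, takes a point from camera to world coordinates). Camera axes: x right, y up, looking along -z (the intrinsics and any distortion apply to the point x, -y, -z); pixel columns grow to the right and rows downward; lengths in m; the calibration is good to about 2 mm. A picture is of the moment at which its call begins. camera_params takes no time and is no camera call.
A pose or a line that the arm cannot do raises ctrl.MotionError and nothing moves.
- ctrl.sign_off(): hands the job in, once; it reports no verdict.
Readings, each from a call of its own:
- ctrl.current_t(): time.
- ctrl.current_q(): joint angles.
- ctrl.current_dq(): joint speeds.
- ctrl.current_effort(): joint torques, N m.
- ctrl.current_tool_pos(): TCP position.
- ctrl.current_eef_rot(): TCP orientation.
- ctrl.current_contact_force(): force on the tool from outside, world axes, zero at the start.
- ctrl.current_wrist_torque(): the same for the moment, N m.
- ctrl.current_grip_width(): opening from 0.0 (shut) to 1.0 (fully open).
Only numpy, scipy, OpenCV 4.12 (cv2) and the standard library are available. Lean on these libraries where they do the work, as an engineer would, in place of code of your own. Each camera call takes 0.05 s, during which the arm holds its last target.

## Working session

There is one attempt and no reset: what is moved stays moved. The work goes in short steps, each a Python script; the robot and the scene stay as the last script left them, time stands still between calls to the robot, and variables do not carry over. Pictures are saved under pics/ and viewed, and the job is handed in when it is done.

```bash
mkdir -p pics; python3 - <<'E'
from bench import ctrl
import cv2
for n in("scene","top"):
    cv2.imwrite(f"pics/{n}0.png",ctrl.read_camera(n)); p=ctrl.camera_params(n); print(n,p)
print(ctrl.current_t(),ctrl.current_eef_rot())
E
```

```text
scene {'fx': 492.2231637770807, 'fy': 492.2231637770807, 'cx': 320.0924990830263, 'cy': 238.8250801659777, 'D': array([0.01265588, 0.        , 0.        , 0.        , 0.        ]), 'pose': array([[ 0.60463387, -0.67617733,  0.42095381,  0.95410469],
       [ 0.79636678,  0.50341179, -0.33522607, -0.36870709],
       [ 0.01475915,  0.53792266,  0.84286498,  0.98227886],
       [ 0.        ,  0.        ,  0.        ,  1.        ]])}
top {'fx': 516.3831756716849, 'fy': 516.3831756716849, 'cx': 325.93818984621356, 'cy': 239.42575110218917, 'D': array([0.03273779, 0.        , 0.        , 0.        , 0.        ]), 'pose': array([[ 0.06038052,  0.9757126 , -0.21056854,  0.308011  ],
       [-0.99817372,  0.05941192, -0.01092896, -0.00899744],
       [ 0.00184676,  0.21084388,  0.977518  ,  1.07037887],
       [ 0.        ,  0.        ,  0.        ,  1.        ]])}
0.1 [[ 2.43302248e-01 -3.30666521e-04 -9.69950466e-01]
 [ 9.69949941e-01 -1.01192819e-03  2.43302461e-01]
 [-1.06197220e-03 -9.99999433e-01  7.45255689e-05]]
```

View pics/scene0.png

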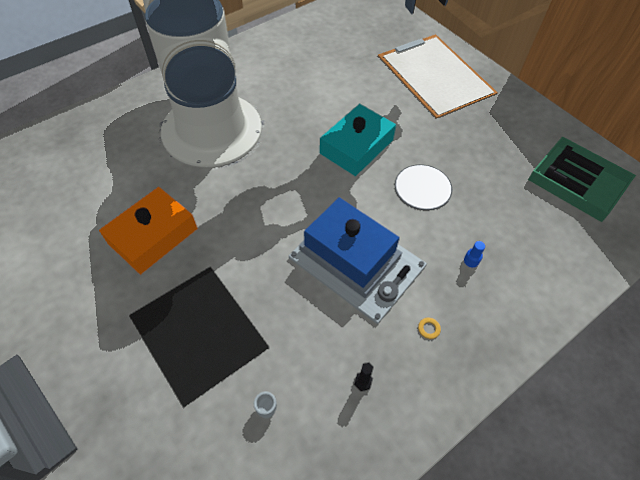

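View pics/top0.png

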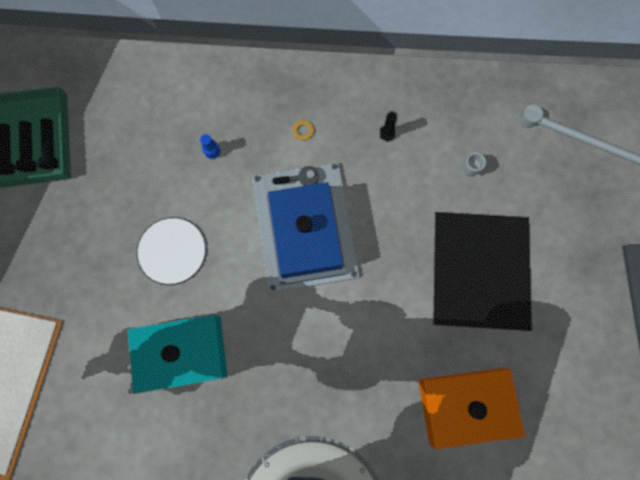

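Scene: the candidates shaped like the lid are blue (scene 352,238 / top 305,230), teal (358,138 / 178,353) and orange (148,228 / 472,408). Only the blue one stands on the steel fixture with the cam lever, so it is the one meant. I'll confirm that in an enlarged crop.

```bash
python3 - <<'E'
import cv2
a=cv2.imread("pics/top0.png")[150:300,235:385]; b=cv2.imread("pics/scene0.png")[190:330,280:430]
cv2.imwrite("pics/c_top.png",cv2.resize(a,None,fx=4,fy=4,interpolation=cv2.INTER_CUBIC))
cv2.imwrite("pics/c_scene.png",cv2.resize(b,None,fx=4,fy=4,interpolation=cv2.INTER_CUBIC))
E
```

```text
(no output)
```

View pics/c_top.png

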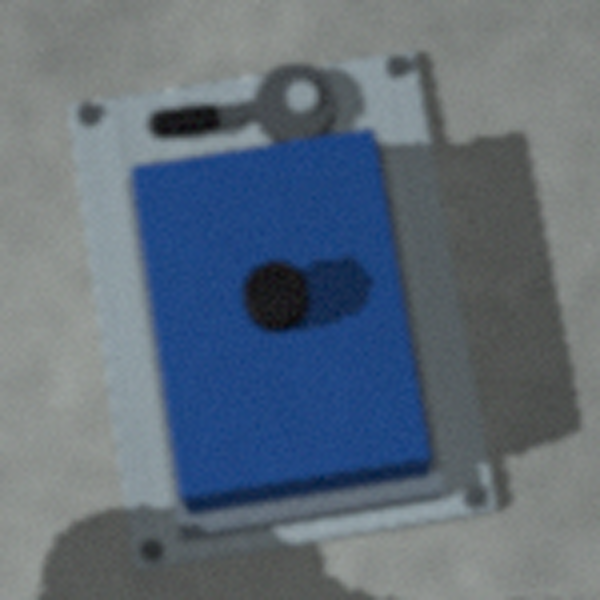

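View pics/c_scene.png

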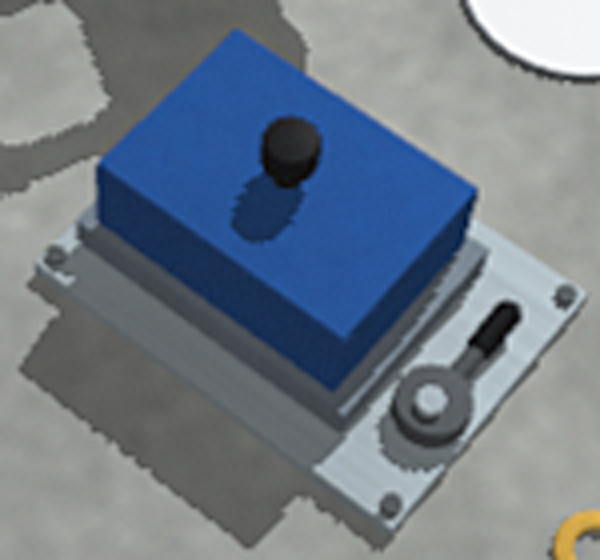

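```bash
cat > h.py <<'E'
from bench import ctrl
import numpy as np, cv2
from scipy.optimize import least_squares
P={n:ctrl.camera_params(n) for n in("scene","top")}
def proj(n,X):
    p=P[n];T=np.linalg.inv(p["pose"]);X=np.atleast_2d(X)@T[:3,:3].T+T[:3,3]
    X=X*[1,-1,-1];K=np.array([[p["fx"],0,p["cx"]],[0,p["fy"],p["cy"]],[0,0,1]])
    return cv2.projectPoints(X.reshape(-1,1,3),np.zeros(3),np.zeros(3),K,p["D"])[0].reshape(-1,2)
def fitpose(obs,x0):  # obs: list (cam, local pts Nx3, px Nx2)
    def r(v):
        c,s=np.cos(v[2]),np.sin(v[2]);R=np.array([[c,-s,0],[s,c,0],[0,0,1]])
        return np.concatenate([(proj(n,np.atleast_2d(L)@R.T+[v[0],v[1],0])-px).ravel() for n,L,px in obs])
    s=least_squares(r,x0);return s.x,r(s.x).reshape(-1,2)
def pix(n,px,z):
    s=least_squares(lambda v:(proj(n,[v[0],v[1],z])[0]-px),[.5,0]);return s.x
E
python3 - <<'E'
from h import *
cv=lambda o,a:np.array(o)+(np.array(a)+.5)/4-.5
# top: left = +y, up=+x
f=lambda hx,hy,z:np.array([[hx,hy,z],[hx,-hy,z],[-hx,-hy,z],[-hx,hy,z]])
tl=cv([235,150],[(133,170),(373,132),(430,462),(185,500)])
# scene order: +x+y, +x-y, -x-y, -x+y
sl=cv([280,190],[(478,192),(347,338),(98,162),(237,28)])
kt=cv([235,150],[(277,297)]);ks=cv([280,190],[(291,150)])
L=f(.084,.061,.095);k=np.array([[0,0,.119]])
np.set_printoptions(precision=4,suppress=True)
for name,o in(("both",[("top",L,tl),("scene",L,sl),("top",k,kt),("scene",k,ks)]),("top",[("top",L,tl),("top",k,kt)]),("scene",[("scene",L,sl),("scene",k,ks)])):
    v,r=fitpose(o,[.5,0,.1]);print(name,v,np.degrees(v[2]));print(r.round(1).tolist())
M=f(.12,.1,.004)
mt=np.array([(435,212),(529,217),(531,329),(434,323)]);ms=np.array([(184,406)]*0+[(268,347),(184,406),(129,317),(210,268)])
for o in([("top",M,mt),("scene",M,ms)],):
    for y0 in(0,):
        v,r=fitpose(o,[.5,-.35,y0]);print("mat",v,r.round(1).tolist())
print("pad",pix("top",(172,251),.004),pix("scene",(423,187),.004))
print([pix("top",p,.0) for p in((385,139),(475,170))])
E
```

```text
both [0.5399 0.0457 0.2255] 12.91752242330368
[[-1.0, -0.9], [0.1, -1.1], [0.3, -0.9], [-1.6, -0.0], [0.1, -1.0], [-1.4, 0.7], [-1.2, 0.3], [-0.6, -0.4], [-0.3, 0.3], [-0.7, 0.2]]
top [0.5389 0.0447 0.2257] 12.932129861217822
[[-0.5, -0.4], [0.5, -0.6], [0.8, -0.4], [-1.1, 0.5], [0.2, 0.8]]
scene [0.5409 0.047  0.2244] 12.86001962108441
[[0.8, -0.9], [-0.6, 0.7], [-0.4, 0.3], [0.2, -0.4], [0.1, 0.2]]
mat [ 0.4952 -0.3246  0.0044] [[-0.8, -1.4], [-0.2, -1.4], [1.1, 1.1], [-1.1, 1.2], [1.5, 0.4], [-0.8, 2.0], [-1.3, -1.3], [-0.4, -1.7]]
pad [0.4934 0.3234] [0.4972 0.324 ]
[array([ 0.7731, -0.1136]), array([ 0.7127, -0.3117])]
```

The crops confirm it: the blue lid stands on the grey shoulder, with the cam lever beyond it and the knob at scene (352,227) / top (304,224). The two-camera fits agree within about 2 mm. Next I'll grip the knob and lift.

```bash
cat >> h.py <<'E'
yaw=np.radians(12.92); fx=np.array([np.cos(yaw),np.sin(yaw),0]); fy=np.array([-np.sin(yaw),np.cos(yaw),0])
lid0=np.array([.5399,.0457,0]); org=lid0+.012*fx
RD=np.column_stack([fy,[0,0,-1],np.cross(fy,[0,0,-1])])
mat=np.array([.4952,-.3246,0]); pad=np.array([.4953,.3237,0])
def st(s=""):
    print(s,"t",round(ctrl.current_t(),2),"tcp",ctrl.current_tool_pos().round(4),"F",np.round(ctrl.current_contact_force(),2),"w",round(ctrl.current_grip_width(),3))
def snap(tag,crop=None):
    for n in("scene","top"): cv2.imwrite(f"pics/{n}_{tag}.png",ctrl.read_camera(n))
E
python3 - <<'E'
from h import *
print(ctrl.ik(lid0+[0,0,.102],RD),ctrl.ik(mat+[0,0,.071],RD),ctrl.ik(pad+[0,0,.2],RD),ctrl.ik(org+.094*fx+[0,0,.19],RD))
ctrl.goto(lid0+[0,0,.19],RD);st("above")
c=ctrl.move_l(lid0+[0,0,.102],vel=.1,contact_N=8);st(f"down {c}")
ctrl.command_gripper(0.0);st("grip")
ctrl.move_l(lid0+[0,0,.122],vel=.05);st("lift 20")
snap("lift")
E
```

```text
[-1.47688360e+00  2.96908872e+01  9.60860302e+01 -2.54444375e-14
  5.42230825e+01 -1.04396884e+02] [-3.90216032e+01  3.53489110e+01  9.02702815e+01 -2.54444375e-14
  5.43808075e+01 -1.41941603e+02] [ 2.73852926e+01  2.63707637e+01  8.29841485e+01 -2.54444375e-14
  7.06450878e+01 -7.55347074e+01] [ 8.72323166e-01  3.13136090e+01  7.54578403e+01 -2.54444375e-14
  7.32285507e+01 -1.02047677e+02]
above t 2.52 tcp [0.5399 0.0463 0.19  ] F [ 0.26 -0.17  0.98] w 1.002
down False t 3.56 tcp [0.5403 0.0457 0.1025] F [ 0.05 -0.73  0.33] w 1.002
grip t 4.5 tcp [0.5399 0.0457 0.102 ] F [-0.36  0.47  1.02] w 0.333
lift 20 t 5.05 tcp [0.54   0.0457 0.1222] F [ 0.68  0.2  -2.81] w 0.342
```

```bash
python3 - <<'E'
from h import *
ctrl.move_l(lid0+[0,0,.20],vel=.12);st("up")
ctrl.move_l(mat+[0,0,.20],vel=.15);st("over mat")
ctrl.move_l(mat+[0,0,.085],vel=.1);st("low")
c=ctrl.move_l(mat+[0,0,.069],vel=.025,contact_N=3);st(f"contact {c}")
snap("place")
E
python3 - <<'E'
import cv2,numpy as np
a=cv2.imread("pics/scene_place.png")[180:460,60:460];b=cv2.imread("pics/top_place.png")[120:400,230:630]
cv2.imwrite("pics/pl.png",cv2.resize(np.vstack([a,b]),None,fx=1.07,fy=1.07))
E
```

```text
up t 5.95 tcp [0.5395 0.0457 0.1993] F [ 0.1  -0.83 -3.54] w 0.341
over mat t 8.58 tcp [ 0.4953 -0.3242  0.2   ] F [-0.44  0.1  -2.63] w 0.341
low t 9.88 tcp [ 0.4955 -0.3248  0.0856] F [-0.36 -0.37 -2.3 ] w 0.343
contact True t 10.44 tcp [ 0.4951 -0.3245  0.0707] F [-0.29 -0.01  4.36] w 0.341
```

View pics/pl.png

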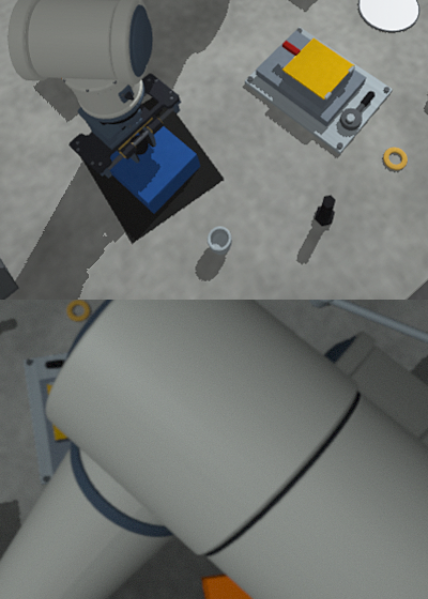

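The lid touched down at the expected height (0.0707 against 0.071). The scene view shows it in the middle of the mat, and the flap with its red tongue is exposed. Next I'll release it and take a clear view of the fixture.

```bash
python3 - <<'E'
from h import *
ctrl.command_gripper(0.7);st("rel")
ctrl.move_l(mat+[0,0,.20],vel=.15)
ctrl.goto([.40,-.25,.30],RD);st()
snap("flap")
a=cv2.imread("pics/scene_flap.png")
cv2.imwrite("pics/f.png",cv2.resize(a[190:330,280:430],None,fx=4,fy=4,interpolation=cv2.INTER_CUBIC))
b=cv2.imread("pics/top_flap.png")
cv2.imwrite("pics/f2.png",cv2.resize(b[150:300,235:385],None,fx=4,fy=4,interpolation=cv2.INTER_CUBIC))
E
```

```text
rel t 11.21 tcp [ 0.4947 -0.3242  0.0705] F [ 1.1   0.64 -0.36] w 0.7
 t 12.9 tcp [ 0.4001 -0.2501  0.2997] F [ 0.68 -0.5   0.51] w 0.7
```

View pics/scene_flap.png

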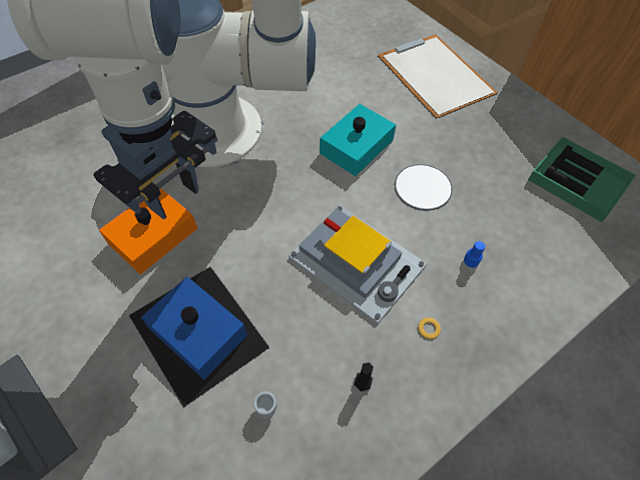

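View pics/f.png

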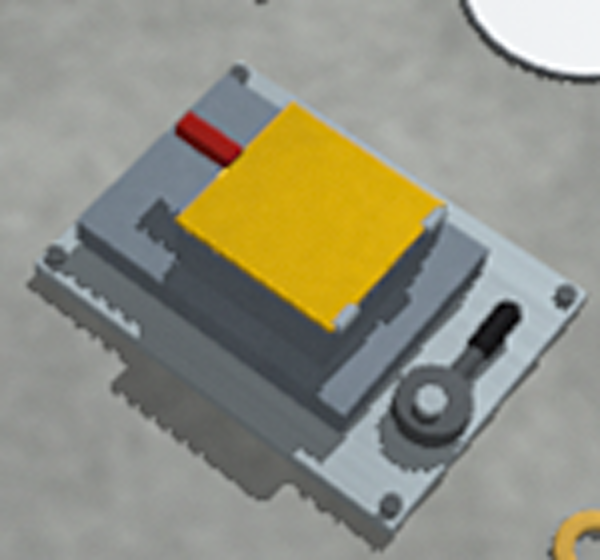

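View pics/f2.png

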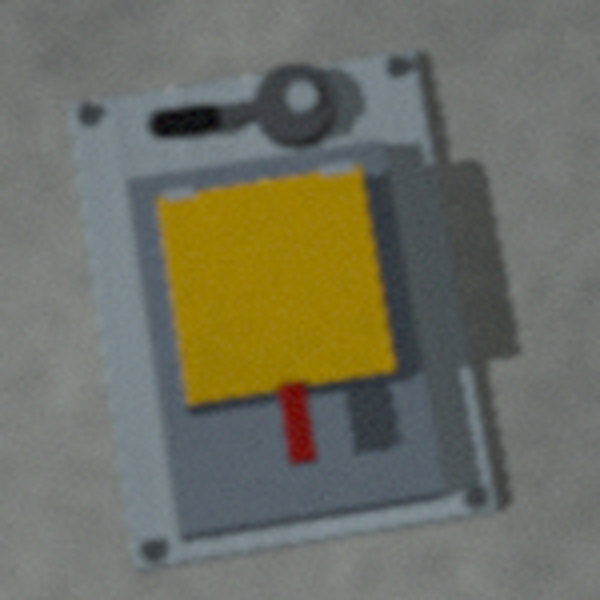

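The lid stands level on the mat at scene (193,325). The tongue is free: its end is at scene crop (180,125) and top crop (301,462). I'll check the predicted tongue position, then pinch it and swing the flap.

```bash
python3 - <<'E'
from h import *
e=org-.085*fx+[0,0,.082]
pt=(proj("top",e)[0]-[235,150]+.5)*4-.5; ps=(proj("scene",[e+.007*fy,e-.007*fy])-[280,190]+.5)*4-.5
pk=(proj("top",[org-.047*fx+.052*fy+[0,0,.077],org-.047*fx-.052*fy+[0,0,.077]])-[235,150]+.5)*4-.5
print("tongue end top",pt,"scene",ps.tolist(),"flap near corners top (seen 185,405 / 396,372)",pk.tolist())
E
```

```text
tongue end top [302.42829616 460.96143774] scene [[188.29831266875522, 109.41197817174282], [172.28361200168615, 125.12000800357123]] flap near corners top (seen 185,405 / 396,372) [[185.52848450058355, 404.19863096096356], [394.98981290078655, 370.10635150722055]]
```

```bash
cat >> h.py <<'E'
def tong(th,r=.131): return org+(.060-r*np.cos(th))*fx+[0,0,.0745+.0015+r*np.sin(th)-.011]
E
python3 - <<'E'
from h import *
ctrl.command_gripper(0.5)
ctrl.goto(tong(0)+[0,0,.12],RD)
c=ctrl.move_l(tong(0),vel=.1,contact_N=8);st(f"at tongue {c}")
ctrl.command_gripper(0.0);st("grip")
for d in(8,20): ctrl.move_l(tong(np.radians(d)),vel=.06);st(d)
snap("sw")
cv2.imwrite("pics/sw.png",cv2.resize(cv2.imread("pics/scene_sw.png")[120:340,230:480],None,fx=2.4,fy=2.4))
E
```

```text
at tongue False t 16.03 tcp [0.4827 0.0325 0.0654] F [ 0.52 -0.17 -0.09] w 0.5
grip t 16.62 tcp [0.4821 0.0335 0.0651] F [-0.63 13.36  2.63] w 0.15
8 t 17.08 tcp [0.4833 0.0338 0.0833] F [-1.24 11.73  0.78] w 0.151
20 t 17.69 tcp [0.4899 0.0353 0.1098] F [-0.02 12.03 -0.85] w 0.151
```

View pics/sw.png

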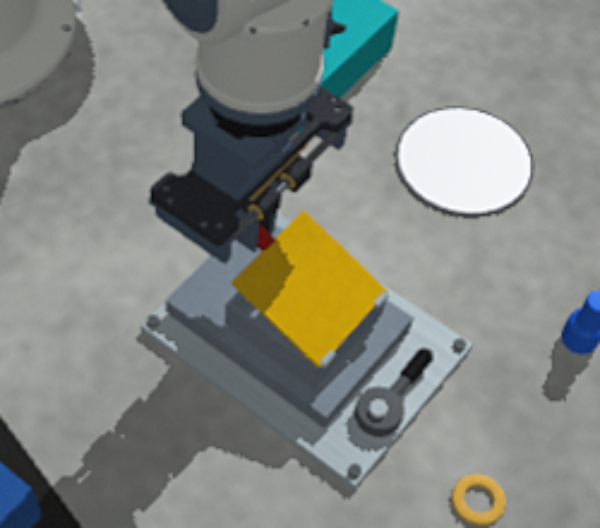

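The tongue is held and the flap is rising. There is a 12 N side force, which points to a small offset in +y, so I'll shift to relieve it and continue.

```bash
python3 - <<'E'
from h import *
off=0
for o in(.001,.002):
    ctrl.move_l(tong(np.radians(20))+o*fy,vel=.02);off=o;st(f"off {o}")
    if np.dot(ctrl.current_contact_force(),fy)<4:break
for d in(35,50,65,80,93,106):
    ctrl.move_l(tong(np.radians(d))+off*fy,vel=.08);st(d)
snap("up")
cv2.imwrite("pics/up.png",cv2.resize(cv2.imread("pics/scene_up.png")[100:340,230:480],None,fx=2.4,fy=2.4))
E
```

```text
off 0.001 t 18.04 tcp [0.4898 0.0355 0.1098] F [-0.04  4.54 -1.02] w 0.149
off 0.002 t 18.29 tcp [0.4898 0.0357 0.1098] F [ 1.77 -5.34 -0.59] w 0.15
35 t 18.87 tcp [0.5056 0.0393 0.1402] F [ 3.72 -6.19  1.47] w 0.15
50 t 19.44 tcp [0.5278 0.0444 0.1651] F [ 3.42 -5.4  -0.8 ] w 0.149
65 t 20.02 tcp [0.5556 0.0508 0.1832] F [ 2.66 -6.07 -2.34] w 0.153
80 t 20.59 tcp [0.5872 0.0581 0.1934] F [ 1.76 -5.02 -0.71] w 0.149
93 t 21.11 tcp [0.6164 0.0647 0.1955] F [ 1.31 -4.38  4.31] w 0.146
106 t 21.62 tcp [0.6455 0.0714 0.191 ] F [ 3.33 -3.99  5.63] w 0.149
```

View pics/up.png

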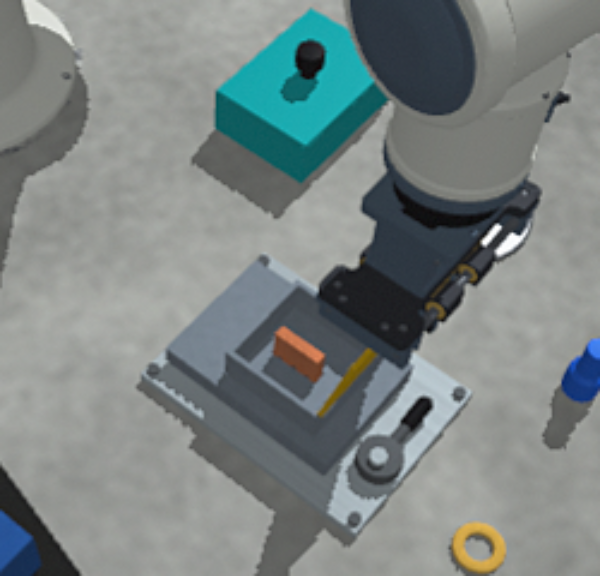

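The flap stands past upright, and the insert is visible in the well at scene (355,246). I'll release, back off and look.

```bash
python3 - <<'E'
from h import *
ctrl.command_gripper(0.45);st("rel")
ctrl.move_l(tong(np.radians(106))+.0015*fy+[0,0,.09],vel=.15)
ctrl.goto([.42,.22,.33],RD);st()
snap("ins")
a=cv2.imread("pics/scene_ins.png");b=cv2.imread("pics/top_ins.png")
cv2.imwrite("pics/i1.png",cv2.resize(a[190:330,280:430],None,fx=4,fy=4,interpolation=cv2.INTER_CUBIC))
cv2.imwrite("pics/i2.png",cv2.resize(b[150:300,235:385],None,fx=4,fy=4,interpolation=cv2.INTER_CUBIC))
c=org+.0015*fy
L=[c+sx*.025*fx+sy*.006*fy+[0,0,.068] for sx,sy in((1,1),(1,-1),(-1,-1),(-1,1))]
print(((proj("scene",L)-[280,190]+.5)*4-.5).round().tolist(),((proj("top",L)-[235,150]+.5)*4-.5).round().tolist())
E
```

```text
rel t 22.32 tcp [0.6448 0.0718 0.1909] F [-0.97  0.81  0.15] w 0.448
 t 24.14 tcp [0.421  0.2197 0.3297] F [ 1.19 -0.15  0.63] w 0.452
[[344.0, 231.0], [330.0, 245.0], [258.0, 195.0], [272.0, 181.0]] [[254.0, 254.0], [277.0, 251.0], [293.0, 346.0], [269.0, 350.0]]
```

View pics/i1.png

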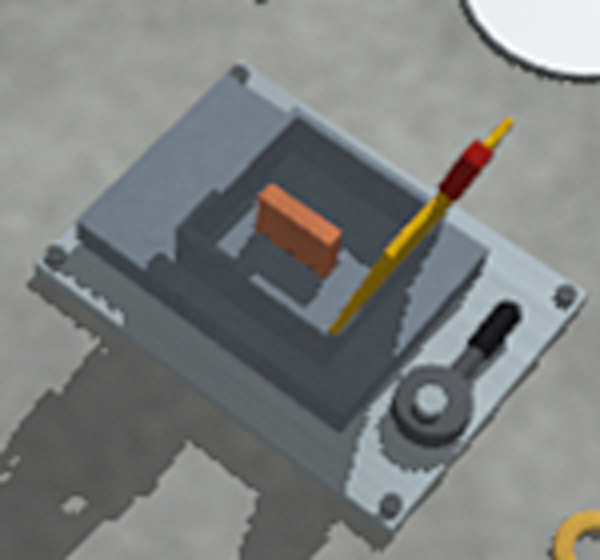

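View pics/i2.png

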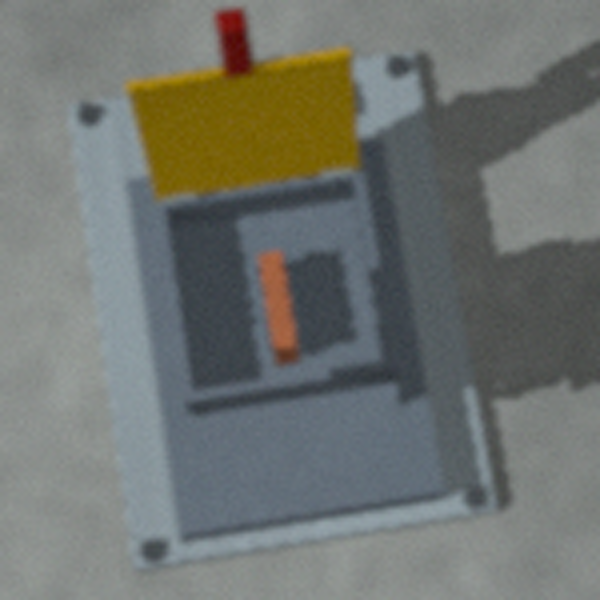

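The insert stands free in the well with its top at scene crop (300,215) and top crop (277,300), about 1 mm from prediction. The flap stays open past upright at roughly 105°. Next is the grasp.

```bash
python3 - <<'E'
from h import *
c=org+.0006*fy
ctrl.goto(c+[0,0,.28],RD);ctrl.command_gripper(0.45)
ctrl.move_l(c+[0,0,.09],vel=.12);st("over")
k=ctrl.move_l(c+[0,0,.042],vel=.05,contact_N=6);st(f"in {k}")
ctrl.command_gripper(0.0);st("grip")
f=np.dot(ctrl.current_contact_force(),fy);print("side",f)
if abs(f)>4:
    c=c+np.sign(f)*.001*fy;ctrl.move_l(c+[0,0,.042],vel=.02);st("shift")
ctrl.move_l(c+[0,0,.062],vel=.04);st("lift20")
snap("l2")
cv2.imwrite("pics/l2.png",cv2.resize(cv2.imread("pics/scene_l2.png")[100:340,230:480],None,fx=2.4,fy=2.4))
np.save("c.npy",c)
E
```

```text
over t 27.08 tcp [0.5518 0.049  0.0906] F [ 0.09 -0.43  0.39] w 0.45
in False t 28.19 tcp [0.5517 0.049  0.0423] F [-0.19 -0.71  0.41] w 0.457
grip t 28.75 tcp [0.5515 0.049  0.0421] F [-1.05 -0.25  0.87] w 0.129
side -0.010641768463282263
lift20 t 29.4 tcp [0.5514 0.049  0.0621] F [-1.08 -0.3  -2.41] w 0.132
```

View pics/l2.png

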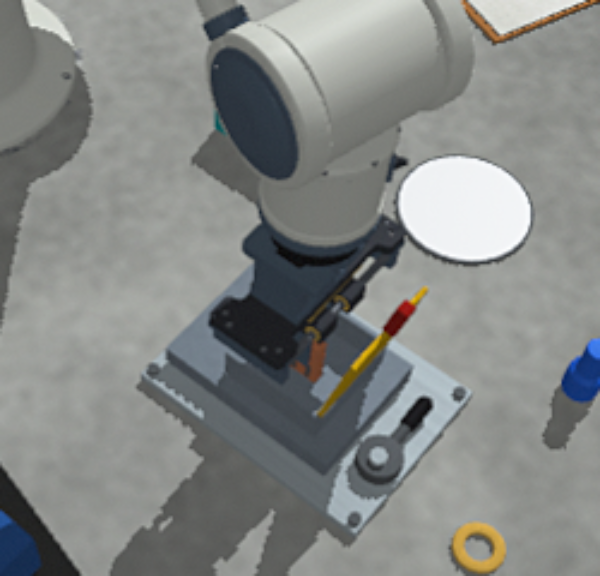

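```bash
python3 - <<'E'
from h import *
c=np.load("c.npy")
ctrl.move_l(c+[0,0,.205],vel=.1);st("up")
ctrl.move_l(pad+[0,0,.205],vel=.12);ctrl.sleep(.5);st("pad")
snap("end")
E
```

```text
up t 31.08 tcp [0.5512 0.049  0.2044] F [ 0.14 -0.15 -2.45] w 0.128
pad t 34.07 tcp [0.4953 0.3237 0.205 ] F [ 0.53  0.99 -2.75] w 0.126
```

View pics/scene_end.png

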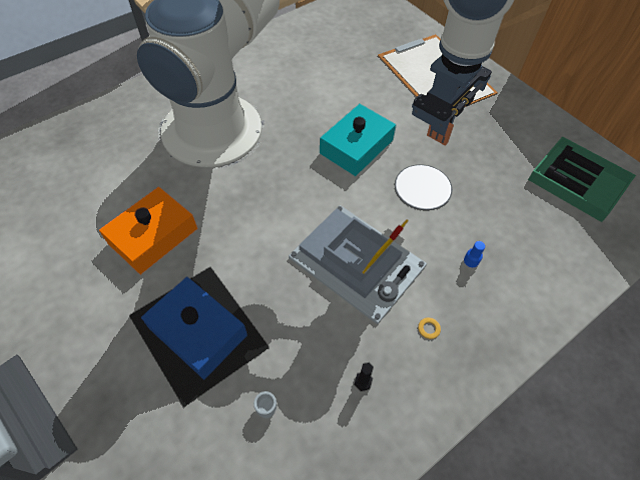

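View pics/top_end.png

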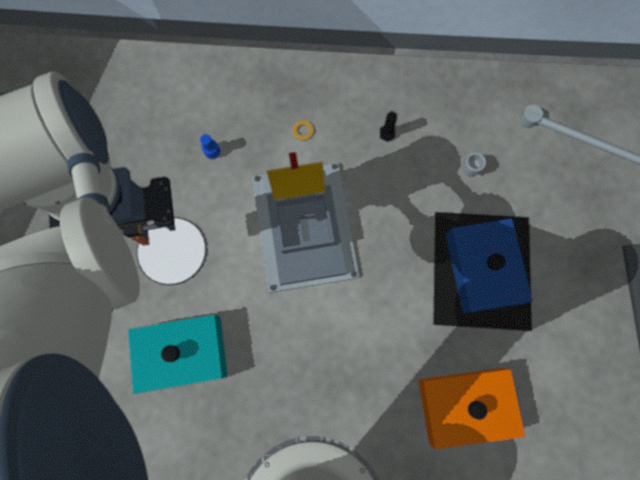

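The insert hangs in the gripper at scene (440,132), the flap is open, the lid is on the mat, and the bystanders are at their original pixels. One more check: whether the insert projects over the pad, and its tilt.

```bash
python3 - <<'E'
from h import *
print(proj("scene",[pad+[0,0,.203],pad+[0,0,.175]+.025*fx,pad+[0,0,.175]-.025*fx]).round(1).tolist())
a=cv2.imread("pics/scene_end.png")[70:170,390:510]
cv2.imwrite("pics/e.png",cv2.resize(a,None,fx=5,fy=5,interpolation=cv2.INTER_CUBIC))
E
```

```text
[[439.7, 129.7], [446.4, 144.1], [427.5, 133.5]]
```

View pics/e.png

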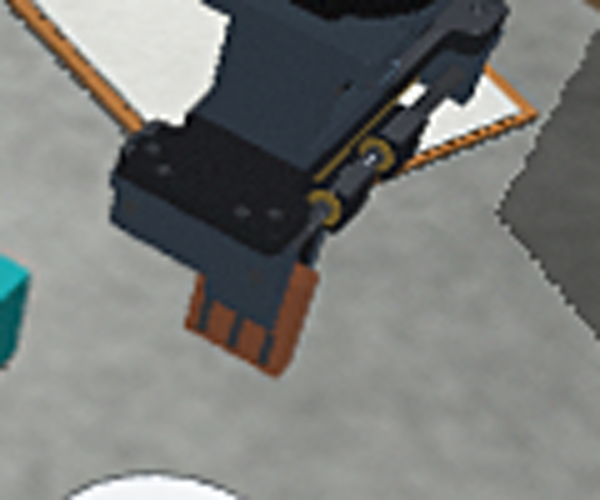

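The insert's lower corners are at scene (427,135) and (445,145), within 2 px of the prediction for an upright insert over the pad, so I'm handing in.

```bash
python3 - <<'E'
from h import *
st();ctrl.sign_off()
E
```

```text
t 34.17 tcp [0.4953 0.3237 0.205 ] F [-0.89  0.33 -3.  ] w 0.13
the job is handed in; nothing more can be done
```

I carried out the whole task and handed it in at 34.2 s of the 72 s allowed; no verdict was reported.

- **Lid:** I lifted the blue lid by its knob and set it on the middle of the mat. It touched down within 1 mm of the expected height, and it stands level and released there.
- **Flap:** I swung it up by the tongue to about 106°. It was still open past upright in the last pictures. While I held the tongue there was a 13 N side force from a misalignment of about 1.5 mm. I mostly relieved it by shifting the grip; about 4–6 N remained until I let go.
- **Insert:** I drew it straight up and am holding it over the pad, with its centre about 20 cm above the bench. The gripper opening (12 mm) and the measured weight (about 2.7 N) both fit the insert. In the scene picture its lower corners are within 2 px of where an upright insert over the pad should appear.
- **Left alone:** the cam lever, bolt, washer, socket and gauge appear unmoved in the final pictures.

No check failed. The two cameras differed by about 2 to 4 mm in places, which is well inside the tolerances.

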